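# Fuse up the bench supply panel, close and secure its cover, and switch it on

### The arm

A 7-joint arm with a two-finger parallel gripper is mounted at the origin on the work surface. World frame = base frame: x ahead of the robot, y to its left, z up, the work surface at z = 0. Lengths are in mm, angles in rad, forces in N, time in s.
With the tool pointing down it reaches from about 400 to 750 mm from the base axis. Payload 19.5 kg.
Tool frame: the origin (TCP) lies between the finger pads; the fingertips stand 25 mm ahead of it and the grasp point (between the pads) lies 6 mm ahead of it; z points along the fingers, y is the line along which they close (so a half turn about z gives the same grasp; the last joint's range is limited). The gripper opens to 85 mm and grips with 20 to 120 N. Pads are 22 mm wide; open, the fingers measure 114 mm over their backs; the gripper's body (76 mm by 85 mm) begins 54 mm behind the grasp point. The pads swing forward as they close: fully open they stand 13 mm farther back than shut.
Start: joints at [-1.258, 0.707, -0.028, 1.485, 0.022, 0.951, -0.075], TCP at [199.744, 539.166, 256.268] pointing down, gripper open.
Joint ranges: [-2.71, 2.71], [-0.32, 2.16], [-1.57, 1.52], [0, 2.45], [-1.46, 4.6], [0, 2.02], [-2.83, 2.83]. Speed limits (rad/s): [1.89, 1.89, 2.57, 2.57, 3.01, 3.01, 3.01].

### API

Orientations are given as [roll, pitch, yaw] about the fixed x, y, z axes, in that order (R = Rz(yaw) Ry(pitch) Rx(roll)).
In Python, from bench import robot, viewer, close_job gives the robot as it stands.
- The arm moves only by the shell command python3 -m jog 'ROWS' [FORCE]. ROWS is JSON, a list of rows, each a list of 3 entries, a list of its own where there are three numbers: the shift along the tool's x, y, z in units of 200 mm (1.0 is 200 mm), then the turn about the tool's z in units of 0.5 rad (1.0 is 0.5 rad), then the closure, from 0 (fully open) to 1 (shut). A call has 1 to 5 rows; each row is the pose to reach, as a shift and turn from the pose commanded when the call began, along the tool's axes at that moment; what a row does not reach only later rows make up. A row lasts 1/12 s, in which the tool goes at most 41.7 mm and 7.16 degrees, less where a joint would pass 70% of its speed; a pose out of reach is approached as far as the arm can. A call with a number of a shift or a turn outside -1 to 1 is refused whole. A call with a gripper value outside its range is refused whole. The fingers move at their own pace and stop on an object; FORCE is the grip in N (left out, the last holds). Time passes only in rows, so rows that repeat a pose let the fingers close. It gives the time, the measured TCP pose, the force, the opening and the grip force at its end, in the units of the state.
- robot.sense(): the state, without advancing time (a new reading comes with each control period).
- viewer.read_camera(name): name is "scene" or "top"; returns a dict with "pixels" (384x512x3 uint8, red, green, blue), "intrinsics" (3x3 intrinsics, pixels), "R" (3x3) and "t" (3): a world point X has camera coordinates R X + t. Camera axes: x right, y down, z forward; pixel columns grow to the right and rows downward; lengths in mm; the calibration is good to about 2 mm. A picture is of the moment at which its call begins. There is no depth.
- close_job(): hands the job in; it is judged then, once.
The state is a dict: "t": time; "qpos": joint angles; "qvel": joint speeds; "joint_torque": joint torques, N m; "ee_pos": TCP position; "eef_rot": TCP orientation; "wrist_force": force on the tool from outside, world axes, zero at the start; "torque": the same for the moment, N m; "finger_gap": opening from 0.0 (shut) to 1.0 (fully open); "grasp_force": force on a finger pad.
Only numpy, scipy, OpenCV 4.12 (cv2) and the standard library are available. Lean on these libraries where they do the work, as an engineer would, in place of code of your own. Each camera call takes 0.05 s, during which the arm holds its last target. There are 200 camera calls.

### The job

Press every long fuse lying on the green mat fully home into a way of its own in the open fuse panel, both ends down in their spring clips (any way will do; spare ways stay empty). Then lower the clear cover gently onto the case, turn both turnbuttons square across its front edge as far as they go, and only then push the switch lever over to on, away from the robot. Leave the small fuse and the other things on the mat where they are.

Things in the scene. Friction and masses are not known exactly. Their poses are not given: they have to be found in the camera images.
- panel: Fuse panel, fixed: open-topped grey steel case, 200 (x) x 300 (y) mm, walls 4 mm thick, 75 mm high. Origin: centre of its underside; x from its front (turnbuttons) to the hinge, y to its left, z up. Inside, four ways side by side, 60 mm apart, along x. On its right (-y) side, the isolator housing, 120 x 112 x 60 mm high, with the switch lever on top.
- way1 (a point): Seat point of the leftmost (+y) way: the centre of a fuse when fully home, 38.5 mm above the bench; axes as the panel's, x along the way. A way has two copper spring clips, 12 mm wide, centred 55.5 mm either side of this point in x; between them 99 mm are free for the fingers, down to the black base 16.5 mm below this point.
- way2 (a point): Seat point of the second way, as way1. A clip has a foot 10.5 mm below this point, on its right (-y) a fixed leaf 28 mm tall with a flared top, and on its left (+y) a leaf hinged at the foot and sprung inwards, whose rounded nose 19 mm above the foot snaps over the fuse.
- way3 (a point): Seat point of the third way, as way1. The fuse is pressed straight down past the noses: both clips together take about 10 N, then snap it in. Thin ribs 12 mm high stand on the black base midway between the ways.
- way4 (a point): Seat point of the rightmost way, as way1. Across both ends of all the ways runs a black end wall, its inner face 69.5 mm from this point in x (6 mm beyond the end of a centred fuse), its top 1.5 mm above this point.
- fuse_a: Long cartridge fuse: straight tube of 21 mm diameter, 127 mm long, cream body with a 16 mm brass ferrule at each end, about 90 g; both ends alike. Origin: its middle, on its axis; x runs along its length (it may be rolled about x by any angle). At the start it lies on the green mat (2 mm thick) to the left of the panel. Two to four of the fuses are present.
- fuse_b: Long cartridge fuse, as fuse_a.
- fuse_c: Long cartridge fuse, as fuse_a.
- fuse_d: Long cartridge fuse, as fuse_a.
- cover (a joint): Angle of the cover: 0 = closed, flat on the case; 1.48 to 1.75 at the start (standing up); 1.85 at most. A clear pane in a grey frame, 200 mm from hinge to front edge, 300 mm wide, 6 mm thick, 0.35 kg, on stiff hinges along the case's far top edge: it stays at any angle and takes 0.4 to 4 N at its front edge to move.
- cover_hinge (a point): Middle of the cover's hinge line, on the cover's under face, 75 mm above the bench at the panel's far edge; axes as the panel's (fixed). The hinge runs along y. At cover angle a the point of the cover's under face at distance r from the hinge is at -r cos a along x and r sin a up.
- cover_tab (a point): Centre of the finger tab, 22 x 70 x 6 mm, in the middle of the cover's front edge, 211 mm from the hinge; it moves with the cover.
- button_left (a joint): Left turnbutton: steel bar 12 mm wide, 14 high, 50 long on an upright pivot, underside 83 mm above the bench (2 mm above the closed cover). 0 = nose along the case's front, pointing outwards (panel's +y), clear of the cover; 1.571 (stop) = nose to +x, square across the cover's edge. Grows clockwise seen from above. Starts -0.4 to 0.1; stop at -0.5. Stiff (0.06 N m), stays where it is left.
- button_left_pivot (a point): On the pivot axis of the left turnbutton, at half the bar's height, 90 mm above the bench; axes as the panel's. 13 mm in front of the case, 100 mm left of its middle. The bar reaches 38 mm from the pivot to its nose and 12 mm the other way.
- button_right (a joint): Right turnbutton, the mirror image of the left: 0 = nose along the front pointing outwards (-y of the panel), 1.571 (stop) = nose to +x, square across the cover. It grows as the button turns anticlockwise seen from above. Starts at -0.4 to 0.1; lower stop -0.5.
- button_right_pivot (a point): On the pivot axis of the right turnbutton, 100 mm right of the middle of the case, as for the left.
- switch (a joint): Switch lever on top of the isolator housing: 0 = off, leaning 0.5 rad towards the panel's front (-x, towards the robot); 1.0 (stop) = on, leaning 0.5 rad away from the robot (+x). Starts at 0 to 0.12; moves with about 1 N at its ball and stays where it is left.
- switch_tip (a point): Centre of the black ball (26 mm diameter) at the end of the switch lever, 80 mm from the lever's pivot; the pivot is 82 mm above the bench, 235 mm to the right (-y) of the panel's middle; it swings in the panel's x-z plane.
- small_fuse: A small fuse, 14 mm diameter and 51 mm long, lying on the mat among the others; not part of the job. Origin: its middle.
- pot: A potentiometer, 24 x 24 mm, 38 mm high over its upright shaft, standing on the mat; not part of the job. Origin: centre of its underside.
- screwdriver: A screwdriver, 190 mm long, on the left of the mat; not part of the job. Origin: centre of its underside.
There are look-alikes about, which are no part of the job. Leave any pink look-alike of the fuse_d alone.

How it is judged:
By the outcome, as a careful person would: the job done as asked, in the order asked, and still so for the second after the job is handed in, with the robot touching nothing.
Of fuse_a, fuse_b, fuse_c, fuse_d only 2 to 4 are there at a start; the rules pass over those that are not, and their reading is None.
At some moment in a run one of fuse_a, fuse_b, fuse_c, fuse_d may be knocked a few centimetres aside while the robot is not near it.
Once in a run the grip may slacken for a moment while it holds something.
It also fails if it takes over 210 s, if anything falls off the work surface, if the arm or the gripper's body presses on something with over 40 N, if the wrist force passes 120 N, or if a joint passes its speed limit or range.

## Working session

There is one attempt and no reset: what is moved stays moved. The work goes in short steps, Python scripts to look and compute and a shell command to move; the robot and the scene stay as the last step left them, time stands still between calls to the robot, and variables do not carry over. Pictures are saved under pics/ and viewed, at most 16 in all, crops included, and the job is handed in when it is done.

```bash
ls; mkdir -p pics; python3 - <<'E'
from bench import robot, viewer
import cv2, numpy as np
print(robot.sense())
for n in("scene","top"):
    c=viewer.read_camera(n); cv2.imwrite(f"pics/{n}0.png",cv2.resize(c["pixels"][:,:,::-1],(796,597),interpolation=cv2.INTER_CUBIC))
    print(n,c["intrinsics"],c["R"],c["t"])
E
```

```text
pics
{'t': 0.0, 'qpos': array([-1.25772168,  0.70710709, -0.02761565,  1.48499803,  0.02199722,
        0.95088105, -0.07549574]), 'qvel': array([-1.36245302e-03, -2.44303292e-04,  1.70051478e-04,  1.94786698e-04,
       -1.83698591e-03,  1.62922501e-03,  8.85889210e-05]), 'joint_torque': array([-3.84561718e-04, -8.83204937e+01,  1.23459935e+00, -2.36181146e+01,
        1.68759318e-02,  6.20555817e-03, -1.01634004e-05]), 'ee_pos': array([199.66196189, 538.97348209, 255.82533312]), 'eef_rot': array([-3.14050202e+00,  3.32286313e-05,  2.78681974e+00]), 'wrist_force': array([-0.49886046, -0.77873308,  0.25784254]), 'torque': array([-0.03441268, -0.03961573, -0.03022967]), 'grasp_force': 0.0, 'finger_gap': 1.0007937159511557}
scene [[389.72589147   0.         252.01255737]
 [  0.         389.72589147 193.99996375]
 [  0.           0.           1.        ]] [[-0.84689459  0.53156965 -0.01425676]
 [ 0.43125469  0.67089375 -0.60325862]
 [-0.3111092  -0.51704476 -0.7974182 ]] [ 481.22393515 -215.19387734 1360.57757511]
top [[356.67215682   0.         252.35767696]
 [  0.         356.67215682 193.52908834]
 [  0.           0.           1.        ]] [[-0.01569887 -0.99964975  0.02130531]
 [-0.9832084   0.01155919 -0.18211982]
 [ 0.18180976 -0.02380664 -0.9830455 ]] [  40.78902653  619.30398334 1030.31603137]
```

View pics/scene0.png

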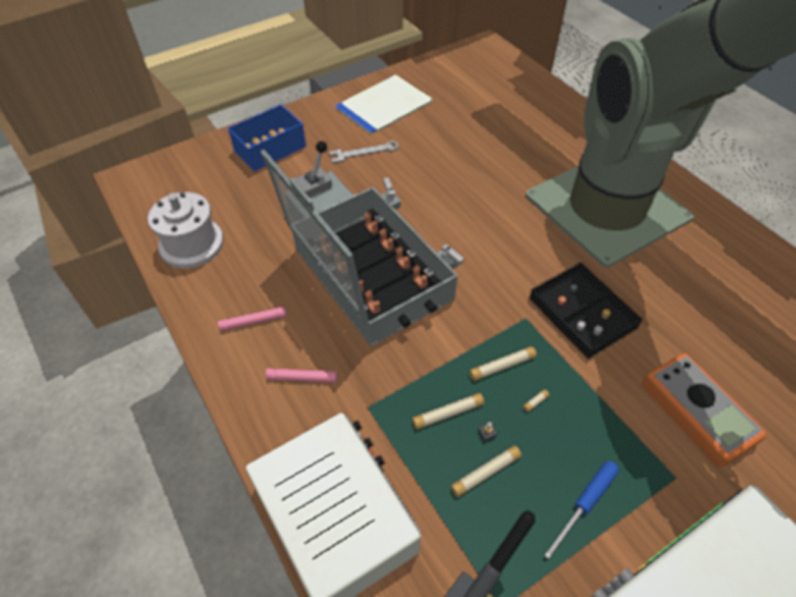

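View pics/top0.png

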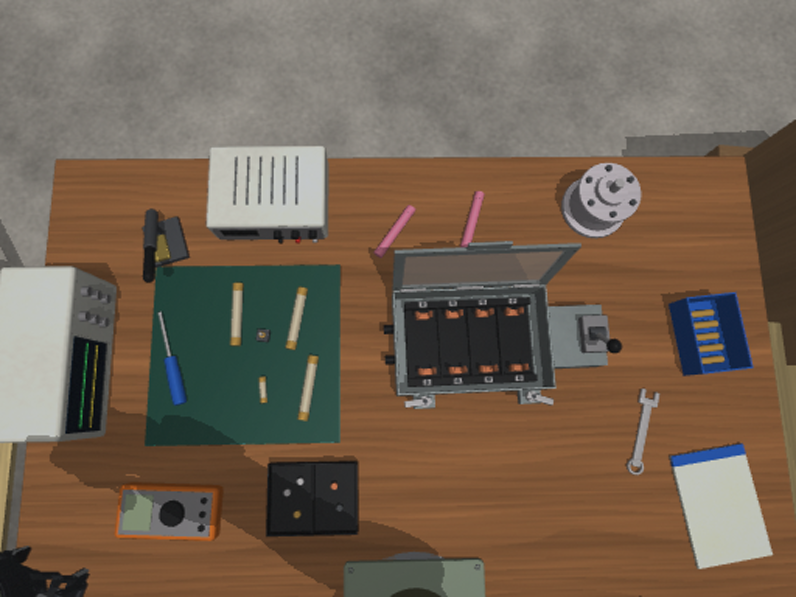

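The scene view shows three cream long fuses at about (503,363), (448,411) and (487,471). In the top view they are at (308,387), (297,318) and (237,314). These could be mistaken for them:
- small fuse: top (263,390)
- pink tubes: top (395,230) and (472,218)
- small fuses in the blue box: top (705,335)
- screwdriver: top (172,360)

I'm taking the three cream ones with brass ends on the mat. The panel centre is near top (475,340), with the lever ball at (614,346).

```bash
cat > h.py <<'E'
import cv2, numpy as np
from bench import robot, viewer
from scipy.optimize import least_squares
S=796/512
def cam(n): return viewer.read_camera(n)
def proj(c,X):
    Y=np.atleast_2d(X)@np.array(c["R"]).T+c["t"]; p=Y@np.array(c["intrinsics"]).T; return p[:,:2]/p[:,2:]
def tri(cs,uv):
    P=[np.array(c["intrinsics"])@np.c_[c["R"],c["t"]] for c in cs]
    X=cv2.triangulatePoints(P[0],P[1],np.array(uv[0],float).reshape(2,1),np.array(uv[1],float).reshape(2,1)); return (X[:3]/X[3]).ravel()
def atz(c,uv,z):
    K=np.array(c["intrinsics"]);R=np.array(c["R"]);t=np.array(c["t"])
    d=R.T@np.linalg.inv(K)@np.r_[uv,1]; o=-R.T@t; return o+d*(z-o[2])/d[2]
def fuses(c):
    """elongated cream blobs: list of (centre px, end1, end2)"""
    p=c["pixels"].astype(int); r,g,b=p[...,0],p[...,1],p[...,2]
    # mat hull
    m=((g>r+15)&(g>b)&(g<140)).astype(np.uint8); m=cv2.morphologyEx(m,cv2.MORPH_OPEN,np.ones((3,3)))
    n,l,s,_=cv2.connectedComponentsWithStats(m); k=1+np.argmax(s[1:,4])
    hull=cv2.convexHull(np.argwhere(l==k)[:,::-1].astype(np.int32)); mm=np.zeros(m.shape,np.uint8); cv2.fillConvexPoly(mm,hull,1)
    f=((r>g)&(g>b+15)&(r>90)&(mm>0)).astype(np.uint8)
    n,l,s,ce=cv2.connectedComponentsWithStats(f); out=[]
    for i in range(1,n):
        if s[i,4]<25: continue
        pts=np.argwhere(l==i)[:,::-1].astype(np.float32); (cx,cy),wh,a=cv2.minAreaRect(pts)
        q=pts-pts.mean(0); d=np.linalg.svd(q,full_matrices=False)[2][0]; e=q@d
        mid=pts.mean(0)+d*(e.max()+e.min())/2; L=(e.max()-e.min()+1)/2
        out.append((mid,mid-d*L,mid+d*L,s[i,4]))
    return out
def fuse3d(cs=None):
    cs=cs or [cam("scene"),cam("top")]
    A,B=[fuses(c) for c in cs]; res=[]
    for b in B:
        if np.linalg.norm(b[1]-b[2])<30: continue
        best=min(A,key=lambda a:np.linalg.norm(proj(cs[0],atz(cs[1],b[0],12.5))[0]-a[0]))
        X=tri(cs,[best[0],b[0]]); e=[atz(cs[1],b[k],12.5) for k in (1,2)]; d=e[1]-e[0]
        ang=np.arctan2(d[1],d[0]); ang=(ang+np.pi/2)%np.pi-np.pi/2
        X2=atz(cs[1],b[0],12.5); X3=atz(cs[0],best[0],12.5)
        res.append((X,X2,X3,ang,np.linalg.norm(d)))
    return res
E
python3 - <<'E'
from h import *
np.set_printoptions(precision=3,suppress=True)
cs=[cam("scene"),cam("top")]
for f in fuse3d(cs): print(*f)
a=cs[0]["pixels"][83:226,160:315,::-1]; b=cs[1]["pixels"][148:272,240:408,::-1]
cv2.imwrite("pics/sc1.png",cv2.resize(a,None,fx=4,fy=4,interpolation=cv2.INTER_CUBIC))
cv2.imwrite("pics/tc1.png",cv2.resize(b,None,fx=4.5,fy=4.5,interpolation=cv2.INTER_CUBIC))
E
```

```text
[606.197 347.825  10.927] [606.141 347.227  12.5  ] [606.541 348.379  12.5  ] -0.00760251964749159 127.95734601131147
[595.976 226.729  10.369] [595.55  226.491  12.5  ] [596.788 227.476  12.5  ] -0.18348301073487594 130.2539116253041
[455.941 201.96   10.383] [455.901 201.663  12.5  ] [456.96  202.846  12.5  ] -0.15879749931455223 129.90352303273596
```

View pics/sc1.png

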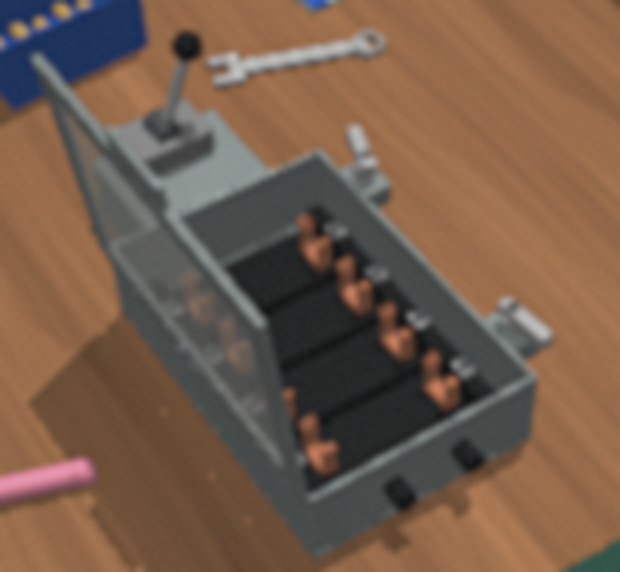

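View pics/tc1.png

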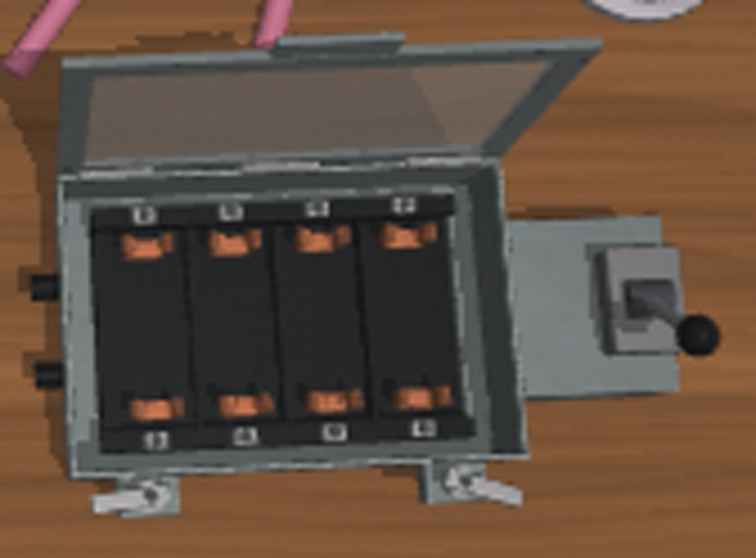

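Scene crop: rim corners at FL (535,378), FR (318,152) and BL (312,497), ball at (187,45). Top crop: rim corners at FL (72,476), FR (527,456), BL (62,178) and BR (500,162). The pivots are at (152,494) and (462,482), the ball at (698,335). Next I fit the panel pose.

```bash
cat >> h.py <<'E'
def T(p,q):  # panel pose p=(x,y,yaw[,z]) -> world
    c,s=np.cos(p[2]),np.sin(p[2]); q=np.atleast_2d(q).astype(float)
    return np.c_[p[0]+c*q[:,0]-s*q[:,1],p[1]+s*q[:,0]+c*q[:,1],q[:,2]+(p[3] if len(p)>3 else 0)]
E
python3 - <<'E'
from h import *
np.set_printoptions(precision=3,suppress=True)
cs=[cam("scene"),cam("top")]
un=[lambda p:(np.array(p)+.5)/4-.5+[160,83], lambda p:(np.array(p)+.5)/4.5-.5+[240,148]]
FL,FR,BL,BR=[-100,150,75],[-100,-150,75],[100,150,75],[100,-150,75]
ob=[(0,FL,(535,378)),(0,FR,(318,152)),(0,BL,(312,497)),(0,[100,150,0],(318,553)),
 (1,FL,(72,476)),(1,FR,(527,456)),(1,BL,(62,178)),(1,BR,(500,162)),(1,[-113,100,97],(152,494)),(1,[-113,-100,97],(462,482))]
f=lambda p:np.concatenate([proj(cs[i],T(p,q))[0]-un[i](u) for i,q,u in ob])
for x0 in ([550,-130,0],[550,-130,0,0]):
    r=least_squares(f,x0,loss="soft_l1"); print(r.x); print(f(r.x).reshape(-1,2).T)
p=r.x[:3] if 0 else least_squares(f,[550,-130,0],loss="soft_l1").x
np.save("panel.npy",p)
B=tri(cs,[un[0]((187,45)),un[1]((698,335))]); print("ball",B)
c,s=np.cos(p[2]),np.sin(p[2]); d=B[:2]-p[:2]; print("ball in panel",c*d[0]+s*d[1],-s*d[0]+c*d[1])
# tab & cover angle: tab centre top px(340,44) crop
tabt=un[1]((340,44))
r=least_squares(lambda a:(proj(cs[1],T(p,[100-211*np.cos(a[0]),0,75+211*np.sin(a[0])]))[0]-tabt),[1.6]);print("cover",r.x,r.fun)
ims=[]
for k,(c_,sc,o) in enumerate(zip(cs,(4,4.5),([160,83],[240,148]))):
    pix=c_["pixels"]; cr=pix[83:226,160:315] if k==0 else pix[148:272,240:408]
    im=cv2.resize(cr[:,:,::-1],None,fx=sc,fy=sc,interpolation=cv2.INTER_CUBIC)
    D=lambda q:tuple(int(v) for v in ((proj(c_,T(p,q))[0]-o+.5)*sc-.5))
    for a,b in ((FL,FR),(FR,BR),(BR,BL),(BL,FL)): cv2.line(im,D(a),D(b),(0,255,255),1)
    for y in (90,30,-30,-90):
        for x in (-55.5,55.5):
            cv2.circle(im,D([x,y,28]),4,(0,255,0),1)
    for y in(100,-100): cv2.circle(im,D([-113,y,97]),4,(255,0,0),1)
    for y in(150,-150): cv2.line(im,D([100,y,75]),D([100-200*np.cos(r.x[0]),y,75+200*np.sin(r.x[0])]),(255,0,255),1)
    ims.append(cv2.resize(im,(400,370)))
cv2.imwrite("pics/ov1.png",np.hstack(ims))
E
```

```text
[ 541.809 -119.358    0.029]
[[ 0.761  0.211 -0.669 -1.018 -0.56   0.656 -1.385  0.204 -0.325  0.605]
 [-1.135 -1.605  0.382  1.09   0.685  0.546 -0.534 -0.865  0.417 -0.069]]
[ 541.598 -120.805    0.029   -5.753]
[[ 0.394  0.108 -0.771 -1.121 -0.117  0.544 -0.946  0.124  0.028  0.57 ]
 [-0.241 -0.578  1.177  1.774  0.784  0.662 -0.085 -0.406  0.497  0.022]]
ball [ 517.043 -355.535  154.408]
ball in panel -31.540449568249425 -235.36860948992503
cover [1.685] [-0.735  0.077]
```

View pics/ov1.png

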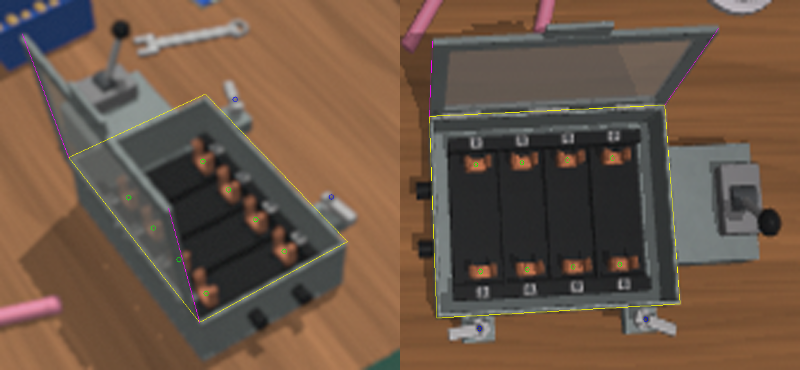

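The panel overlay fits within 1–2 px. The ball comes out at panel y −235.4 (expected −235) and z 154, so the pose is good. Next, a close crop of the chosen fuse, plus the move calculations.

```bash
cat >> h.py <<'E'
def go(xyz,yaw=None,s=None):
    """print shift (tool axes, units of 200 mm) and turn (units 0.5 rad) from the present pose"""
    s=s or robot.sense(); y0=s["eef_rot"][2]; p=np.array(s["ee_pos"]); d=np.array(xyz)-p
    c,sn=np.cos(y0),np.sin(y0); tx=d@[c,sn,0]; ty=d@[sn,-c,0]; tz=-d[2]
    dy=0 if yaw is None else (yaw-y0+np.pi/2)%np.pi-np.pi/2
    print("shift",np.round(np.array([tx,ty,tz])/200,3),"turn",round(-dy/.5,3),"rows",np.ceil(max(np.linalg.norm(d)/41.7,abs(dy)/.125)))
E
python3 - <<'E'
from h import *
p=np.load("panel.npy")
go([596,227,120],-.183)
print(T(p,[[0,y,38.5] for y in(90,30,-30,-90)]).round(1))
c=cam("top")["pixels"][165:290,90:225,::-1]; cv2.imwrite("pics/mat.png",cv2.resize(c,None,fx=4,fy=4,interpolation=cv2.INTER_CUBIC))
E
```

```text
shift [-2.4   -0.775  0.681] turn -0.343 rows 13.0
[[ 539.2  -29.4   38.5]
 [ 540.9  -89.4   38.5]
 [ 542.7 -149.3   38.5]
 [ 544.4 -209.3   38.5]]
```

View pics/mat.png

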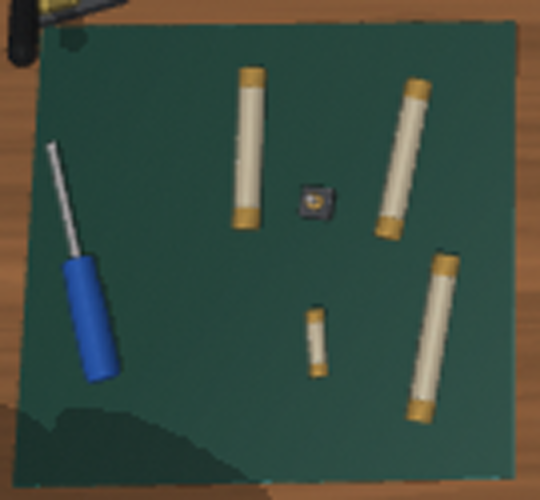

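The crop shows three long cream fuses with brass ends at (248,148), (403,158) and (433,338). The small fuse is at (316,342) and the pot at (316,202). I start with the fuse at (403,158).

```bash
python3 -m jog '[[[-0.8,-0.26,0],0,0.5],[[-0.8,-0.26,0],0,0.5],[[-0.8,-0.26,0],0,0.5],[[-0.8,-0.26,0],0,0.5],[[-0.8,-0.26,0],0,0.5]]' 60; python3 -m jog '[[[-0.8,-0.26,0.2],0,0.5],[[-0.8,-0.26,0.2],0,0.5],[[-0.8,-0.26,0.2],0,0.5],[[-0.8,-0.26,0.2],0,0.5],[[-0.8,-0.26,0.2],0,0.5]]'; python3 -m jog '[[[-0.8,-0.255,0.4],-0.34,0.5],[[-0.8,-0.255,0.4],-0.34,0.5],[[-0.8,-0.255,0.4],-0.34,0.5],[[-0.8,-0.255,0.4],-0.34,0.5],[[-0.8,-0.255,0.4],-0.34,0.5]]'
python3 - <<'E'
from h import *
np.set_printoptions(precision=3,suppress=True)
for f in fuse3d(): print(*f)
go([596,227,60],-.183); go([596,227,29],-.183)
E
```

```text
t: 0.77
ee_pos: [338.2, 429.3, 256.4]
eef_rot: [-3.14, 0.004, 2.778]
wrist_force: [1.9, -0.5, 0.0]
finger_gap: 0.5
grasp_force: 0.0
t: 1.18
ee_pos: [468.4, 324.7, 214.7]
eef_rot: [-3.138, 0.002, 2.779]
wrist_force: [0.1, -1.1, -0.1]
finger_gap: 0.497
grasp_force: 0.0
t: 1.6
ee_pos: [598.5, 222.7, 133.8]
eef_rot: [-3.139, -0.0, 2.953]
wrist_force: [-0.2, -1.8, -0.4]
finger_gap: 0.5
grasp_force: 0.0
shift [0.01  0.015 0.37 ] turn -0.012 rows 2.0
shift [0.01  0.015 0.525] turn -0.012 rows 3.0
```

```bash
python3 -m jog '[[[0.01,0.012,0.37],0,0.5],[[0.01,0.012,0.37],0,0.5],[[0.01,0.012,0.37],0,0.5],[[0.01,0.012,0.37],0,0.5],[[0.01,0.012,0.37],0,0.5]]'
python3 - <<'E'
from h import *
np.set_printoptions(precision=3,suppress=True)
cs=[cam("scene"),cam("top")]
print([[(np.round(b[0]),int(b[3])) for b in fuses(c)] for c in cs])
go([596,227,29],-.183)
cv2.imwrite("pics/g1.png",np.hstack([cv2.resize(cs[1]["pixels"][165:290,90:225,::-1],None,fx=3,fy=3),cv2.resize(cs[0]["pixels"][220:345,230:365,::-1],None,fx=2.9,fy=3)]))
E
```

```text
t: 2.12
ee_pos: [595.1, 230.5, 64.4]
eef_rot: [3.14, 0.002, 2.957]
wrist_force: [0.9, 0.9, 0.2]
finger_gap: 0.499
grasp_force: 0.0
[[(array([326., 232.], dtype=float32), 233), (array([345., 257.], dtype=float32), 92), (array([307., 256.], dtype=float32), 35), (array([278., 267.], dtype=float32), 164), (array([313., 302.], dtype=float32), 398)], []]
shift [-0.006 -0.016  0.178] turn -0.004 rows 1.0
```

View pics/g1.png

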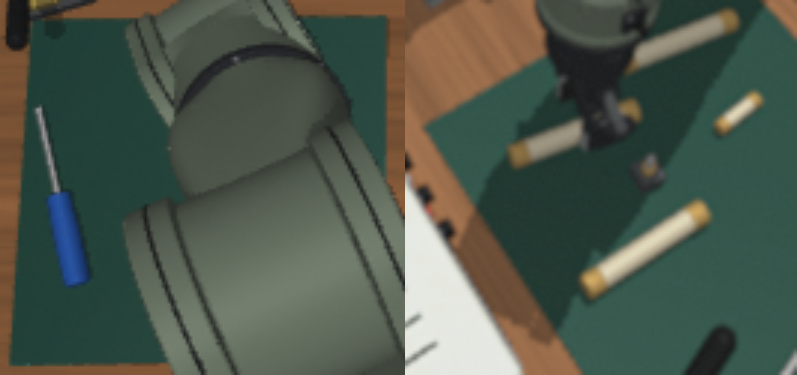

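The gripper straddles the fuse at about (575,135) in the right half, and the other fuses haven't been disturbed. Going down to grip it.

```bash
python3 -m jog '[[[-0.005,-0.014,0.17],0,0.5],[[-0.005,-0.014,0.17],0,0.5],[[-0.005,-0.014,0.17],0,0.5],[[-0.005,-0.014,0.17],0,0.5],[[-0.005,-0.014,0.17],0,0.5]]' 60;  python3 -m jog '[[[0,0,0],0,0.9],[[0,0,0],0,0.9],[[0,0,0],0,0.9],[[0,0,0],0,0.9],[[0,0,0],0,0.9]]' 60;python3 -m jog '[[[0,0,0],0,0.9],[[0,0,0],0,0.9],[[0,0,0],0,0.9],[[0,0,0],0,0.9],[[0,0,0],0,0.9]]' 60
```

```text
t: 2.63
ee_pos: [595.6, 227.3, 30.2]
eef_rot: [3.14, 0.002, 2.957]
wrist_force: [0.0, 0.5, 0.4]
finger_gap: 0.5
grasp_force: 0.0
t: 3.05
ee_pos: [595.3, 227.0, 29.5]
eef_rot: [3.141, 0.001, 2.957]
wrist_force: [-3.4, -1.0, 12.5]
finger_gap: 0.22
grasp_force: 58.3
t: 3.47
ee_pos: [595.3, 227.0, 29.4]
eef_rot: [3.141, 0.001, 2.957]
wrist_force: [-3.1, -1.3, 12.7]
finger_gap: 0.221
grasp_force: 58.3
```

```bash
python3 -m jog '[[[0,0,-0.65],0,0.9],[[0,0,-0.65],0,0.9],[[0,0,-0.65],0,0.9],[[0,0,-0.65],0,0.9],[[0,0,-0.65],0,0.9]]' 60; python3 - <<'E'
from h import *
go([540.9,-89.4,150],.029)
E
```

```text
t: 3.88
ee_pos: [595.9, 227.2, 161.6]
eef_rot: [3.139, 0.004, 2.957]
wrist_force: [0.6, 0.2, -0.9]
finger_gap: 0.223
grasp_force: 59.4
shift [-0.021 -1.607  0.058] turn -0.428 rows 8.0
```

```bash
python3 -m jog '[[[0,-0.8,0],0,0.9],[[0,-0.8,0],0,0.9],[[0,-0.8,0],0,0.9],[[0,-0.8,0],0,0.9],[[0,-0.8,0],0,0.9]]' 60; python3 -m jog '[[[-0.02,-0.807,0.05],-0.43,0.9],[[-0.02,-0.807,0.05],-0.43,0.9],[[-0.02,-0.807,0.05],-0.43,0.9],[[-0.02,-0.807,0.05],-0.43,0.9],[[-0.02,-0.807,0.05],-0.43,0.9]]' 60;python3 -m jog '[[[0,0,0],0,0.9],[[0,0,0],0,0.9]]' 60; python3 - <<'E'
from h import *
go([540.9,-89.4,130],.029)
cs=[cam("scene"),cam("top")]
cv2.imwrite("pics/h1.png",np.hstack([cv2.resize(cs[1]["pixels"][148:272,240:408,::-1],(400,370)),cv2.resize(cs[0]["pixels"][63:226,160:315,::-1],(400,420))[:370]]))
E
```

```text
t: 4.3
ee_pos: [564.4, 61.7, 157.8]
eef_rot: [-3.137, -0.001, 2.949]
wrist_force: [-0.1, -2.4, -1.1]
finger_gap: 0.217
grasp_force: 59.5
t: 4.72
ee_pos: [537.7, -97.8, 147.1]
eef_rot: [-3.138, -0.003, -3.12]
wrist_force: [-1.3, -1.6, -1.4]
finger_gap: 0.222
grasp_force: 59.5
t: 4.88
ee_pos: [539.8, -89.1, 147.9]
eef_rot: [3.141, -0.001, -3.111]
wrist_force: [0.9, 0.7, -0.7]
finger_gap: 0.217
grasp_force: 59.5
shift [-0.006 -0.002  0.09 ] turn 0.003 rows 1.0
```

View pics/h1.png

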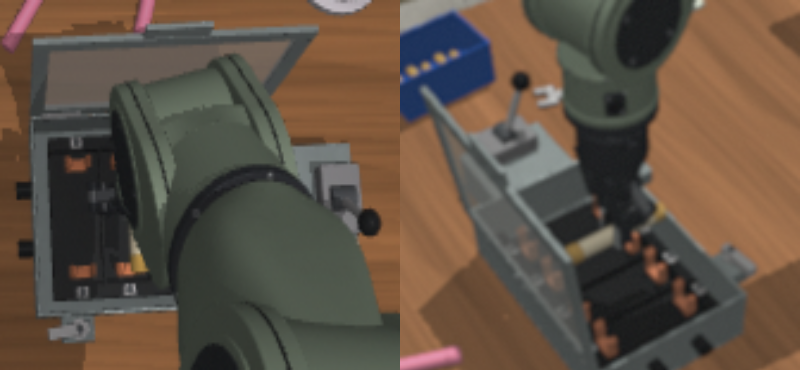

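The left half shows the gripper over way 2. The right half shows the fuse level above the clips at (605,240). Descending with force checks.

```bash
python3 -m jog '[[[-0.005,-0.002,0.34],0,0.9],[[-0.005,-0.002,0.34],0,0.9],[[-0.005,-0.002,0.34],0,0.9],[[-0.005,-0.002,0.34],0,0.9],[[-0.005,-0.002,0.34],0,0.9]]' 80; python3 -m jog '[[[0,0,0.025],0,0.9],[[0,0,0.05],0,0.9],[[0,0,0.05],0,0.9]]' 80;python3 -m jog '[[[0,0,0.025],0,0.9],[[0,0,0.025],0,0.9]]' 80
```

```text
t: 5.4
ee_pos: [541.4, -89.6, 81.7]
eef_rot: [-3.141, 0.001, -3.111]
wrist_force: [-0.5, 0.1, 0.2]
finger_gap: 0.211
grasp_force: 80.6
t: 5.65
ee_pos: [541.1, -90.3, 70.4]
eef_rot: [-3.141, 0.001, -3.112]
wrist_force: [0.9, -1.8, 0.2]
finger_gap: 0.216
grasp_force: 80.9
t: 5.82
ee_pos: [541.3, -89.5, 65.3]
eef_rot: [3.141, 0.001, -3.111]
wrist_force: [4.2, 3.8, -6.2]
finger_gap: 0.21
grasp_force: 80.3
```

```bash
for i in 1; do python3 -m jog '[[[0,0,0.02],0,0.9],[[0,0,0.02],0,0.9],[[0,0,0.02],0,0.9]]' 80; python3 -m jog '[[[0,0,0.02],0,0.9],[[0,0,0.02],0,0.9],[[0,0,0.02],0,0.9]]' 80;python3 -m jog '[[[0,0,0.015],0,0.9],[[0,0,0.015],0,0.9],[[0,0,0.015],0,0.9]]' 80; done
```

```text
t: 6.07
ee_pos: [541.1, -89.5, 61.2]
eef_rot: [3.141, 0.001, -3.111]
wrist_force: [4.6, 4.0, -10.2]
finger_gap: 0.21
grasp_force: 79.8
t: 6.32
ee_pos: [540.8, -89.5, 57.1]
eef_rot: [3.141, -0.0, -3.111]
wrist_force: [1.6, 4.7, -7.2]
finger_gap: 0.212
grasp_force: 80.2
t: 6.57
ee_pos: [541.0, -89.5, 55.3]
eef_rot: [3.141, 0.001, -3.111]
wrist_force: [-4.1, 5.9, 19.5]
finger_gap: 0.215
grasp_force: 77.7
```

Snapped in: −10 N on the way down, then +19 N at the bottom. I open only a little because of the ribs, then lift.

```bash
python3 -m jog '[[[0,0,0],0,0.69],[[0,0,0],0,0.69],[[0,0,0],0,0.69],[[0,0,-0.02],0,0.69],[[0,0,-0.05],0,0.68]]' 60; python3 -m jog '[[[0,0,-0.45],0,0.6],[[0,0,-0.45],0,0.5],[[0,0,-0.45],0,0.5],[[0,0,-0.45],0,0.5],[[0,0,-0.45],0,0.5]]'; python3 -m jog '[[[0,0.8,-0.2],0,0.5],[[0,0.8,-0.2],0,0.5],[[0,0.8,-0.2],0,0.5],[[0,0.8,-0.2],0,0.5],[[0,0.8,-0.2],0,0.5]]';  python3 - <<'E'
from h import *
np.set_printoptions(precision=3,suppress=True)
cs=[cam("scene"),cam("top")]
for f in fuse3d(cs): print(*f)
cv2.imwrite("pics/a1.png",np.hstack([cv2.resize(cs[1]["pixels"][148:272,240:408,::-1],(400,370)),cv2.resize(cs[0]["pixels"][63:226,160:315,::-1],(400,420))[:370]]))
E
```

```text
t: 6.98
ee_pos: [540.6, -90.3, 64.3]
eef_rot: [-3.142, -0.001, -3.111]
wrist_force: [0.3, 0.4, -0.5]
finger_gap: 0.315
grasp_force: 0.0
t: 7.4
ee_pos: [540.9, -90.4, 155.0]
eef_rot: [-3.141, 0.001, -3.112]
wrist_force: [0.2, -1.2, -0.4]
finger_gap: 0.499
grasp_force: 0.0
t: 7.82
ee_pos: [535.4, 78.1, 195.1]
eef_rot: [3.137, 0.001, -3.103]
wrist_force: [-0.2, 2.7, 0.2]
finger_gap: 0.501
grasp_force: 0.0
[606.206 347.805  11.055] [606.144 347.265  12.5  ] [606.531 348.306  12.5  ] -0.007076287019531335 127.95175493945618
[455.807 202.012  10.316] [455.657 201.813  12.5  ] [456.957 202.843  12.5  ] -0.15537674380973598 129.3830371778904
```

View pics/a1.png

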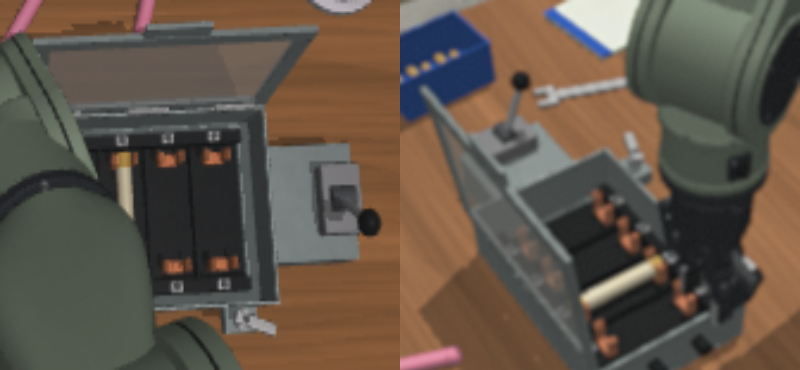

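The fuse lies in way 2, between its clips at (122,180) left and (625,285) right. Next is the near fuse at (456,202).

```bash
python3 - <<'E'
from h import *
go([456.2,202.2,70],-.157)
E
```

```text
shift [0.375 0.669 0.619] turn 0.38 rows 5.0
```

```bash
python3 -m jog '[[[0.37,0.64,0.2],0.38,0.5],[[0.37,0.64,0.2],0.38,0.5],[[0.37,0.64,0.2],0.38,0.5],[[0.37,0.64,0.3],0.38,0.5],[[0.37,0.64,0.5],0.38,0.5]]'; python3 -m jog '[[[0,0,0],0,0.5],[[0,0,0],0,0.5]]'; python3 - <<'E'
from h import *
go([456.2,202.2,29],-.157)
cs=[cam("scene")]
print([(np.round(b[0],1),int(b[3])) for b in fuses(cs[0])])
E
```

```text
t: 8.33
ee_pos: [456.4, 199.6, 94.7]
eef_rot: [3.138, 0.001, 2.986]
wrist_force: [1.1, 3.0, -0.1]
finger_gap: 0.498
grasp_force: 0.0
t: 8.5
ee_pos: [457.8, 193.7, 93.4]
eef_rot: [-3.138, -0.003, 2.981]
wrist_force: [-0.5, 0.5, 1.4]
finger_gap: 0.499
grasp_force: 0.0
shift [0.015 0.041 0.322] turn -0.008 rows 2.0
[(array([323.4, 233.2], dtype=float32), 253), (array([344.6, 257.1], dtype=float32), 90), (array([312.5, 302.1], dtype=float32), 402)]
```

```bash
python3 -m jog '[[[0.015,0.041,0.2],0,0.5],[[0.015,0.041,0.2],0,0.5],[[0.015,0.041,0.315],0,0.5],[[0.015,0.041,0.315],0,0.5],[[0.015,0.041,0.315],0,0.5]]' 60; python3 -m jog '[[[0,0,0],0,0.5],[[0,0,0],0,0.9],[[0,0,0],0,0.9],[[0,0,0],0,0.9],[[0,0,0],0,0.9]]' 60;python3 -m jog '[[[0,0,0],0,0.9],[[0,0,0],0,0.9]]' 60; python3 -m jog '[[[0,0,-0.65],0,0.9],[[0,0,-0.65],0,0.9],[[0,0,-0.65],0,0.9],[[0,0,-0.65],0,0.9],[[0,0,-0.65],0,0.9]]' 60; python3 - <<'E'
from h import *
go([542.7,-149.3,150],.029)
E
```

```text
t: 8.97
ee_pos: [457.3, 203.2, 33.2]
eef_rot: [-3.141, 0.001, 2.98]
wrist_force: [0.6, -0.5, 0.6]
finger_gap: 0.495
grasp_force: 0.0
t: 9.38
ee_pos: [457.1, 204.0, 32.8]
eef_rot: [3.141, 0.002, 2.981]
wrist_force: [-2.0, -1.1, 21.6]
finger_gap: 0.22
grasp_force: 58.1
t: 9.55
ee_pos: [457.1, 204.0, 32.8]
eef_rot: [3.141, 0.002, 2.981]
wrist_force: [-2.5, -2.7, 21.3]
finger_gap: 0.219
grasp_force: 58.1
t: 9.97
ee_pos: [457.4, 204.2, 164.1]
eef_rot: [3.139, 0.004, 2.981]
wrist_force: [-0.2, 0.7, -0.5]
finger_gap: 0.213
grasp_force: 60.0
shift [-0.703 -1.677  0.071] turn -0.379 rows 9.0
```

```bash
python3 -m jog '[[[-0.35,-0.84,0],0,0.9],[[-0.35,-0.84,0],0,0.9],[[-0.35,-0.84,0],0,0.9],[[-0.35,-0.84,0],0,0.9],[[-0.35,-0.84,0],0,0.9]]' 60; python3 -m jog '[[[-0.35,-0.83,0.03],-0.38,0.9],[[-0.35,-0.83,0.03],-0.38,0.9],[[-0.35,-0.83,0.03],-0.38,0.9],[[-0.35,-0.83,0.03],-0.38,0.9],[[-0.35,-0.83,0.03],-0.38,0.9]]' 60;python3 -m jog '[[[0,0,0],0,0.9],[[0,0,0],0,0.9],[[0,0,0],0,0.9]]' 60; python3 - <<'E'
from h import *
go([542.7,-149.3,85],.029)
E
```

```text
t: 10.38
ee_pos: [499.0, 21.0, 160.2]
eef_rot: [-3.139, -0.001, 2.976]
wrist_force: [-0.5, -2.3, -1.4]
finger_gap: 0.217
grasp_force: 60.0
t: 10.8
ee_pos: [541.0, -154.6, 153.7]
eef_rot: [-3.139, -0.002, -3.117]
wrist_force: [-0.3, -1.3, -0.7]
finger_gap: 0.214
grasp_force: 60.0
t: 11.05
ee_pos: [541.2, -147.0, 154.6]
eef_rot: [3.141, -0.001, -3.11]
wrist_force: [0.3, 0.8, -1.5]
finger_gap: 0.214
grasp_force: 60.0
shift [-0.007 -0.012  0.348] turn 0.004 rows 2.0
```

```bash
python3 -m jog '[[[-0.008,-0.011,0.35],0,0.9],[[-0.008,-0.011,0.35],0,0.9],[[-0.008,-0.011,0.35],0,0.9],[[-0.008,-0.011,0.35],0,0.9],[[-0.008,-0.011,0.35],0,0.9]]' 80; python3 -m jog '[[[0,0,0.05],0,0.9],[[0,0,0.05],0,0.9],[[0,0,0.05],0,0.9]]' 80;python3 -m jog '[[[0,0,0.025],0,0.9],[[0,0,0.025],0,0.9],[[0,0,0.025],0,0.9]]' 80;python3 -m jog '[[[0,0,0.025],0,0.9],[[0,0,0.025],0,0.9],[[0,0,0.025],0,0.9]]' 80
```

```text
t: 11.47
ee_pos: [543.8, -149.5, 86.8]
eef_rot: [-3.141, 0.001, -3.111]
wrist_force: [0.3, -1.6, -0.6]
finger_gap: 0.205
grasp_force: 80.9
t: 11.72
ee_pos: [543.3, -150.2, 75.7]
eef_rot: [-3.141, 0.0, -3.112]
wrist_force: [0.2, 0.5, -1.4]
finger_gap: 0.21
grasp_force: 81.2
t: 11.97
ee_pos: [543.8, -149.7, 70.5]
eef_rot: [3.141, 0.001, -3.111]
wrist_force: [3.3, 4.9, -2.6]
finger_gap: 0.206
grasp_force: 81.1
t: 12.22
ee_pos: [543.5, -149.5, 65.1]
eef_rot: [3.141, 0.0, -3.111]
wrist_force: [4.9, 5.2, -9.1]
finger_gap: 0.21
grasp_force: 80.6
```

```bash
python3 -m jog '[[[0,0,0.02],0,0.9],[[0,0,0.02],0,0.9],[[0,0,0.02],0,0.9]]' 80; python3 -m jog '[[[0,0,0.012],0,0.9],[[0,0,0.012],0,0.9],[[0,0,0.012],0,0.9]]' 80;python3 -m jog '[[[0,0,0.01],0,0.9],[[0,0,0.01],0,0.9],[[0,0,0.01],0,0.9]]' 80
```

```text
t: 12.47
ee_pos: [543.2, -149.5, 61.0]
eef_rot: [3.141, -0.0, -3.111]
wrist_force: [1.8, 4.6, -7.5]
finger_gap: 0.208
grasp_force: 80.7
t: 12.72
ee_pos: [543.3, -149.4, 59.1]
eef_rot: [3.141, 0.0, -3.111]
wrist_force: [0.1, 5.7, 2.3]
finger_gap: 0.21
grasp_force: 81.8
t: 12.97
ee_pos: [543.3, -149.5, 58.6]
eef_rot: [3.141, 0.001, -3.111]
wrist_force: [-9.0, 8.6, 37.8]
finger_gap: 0.21
grasp_force: 85.8
```

```bash
python3 -m jog '[[[0,0,-0.005],0,0.69],[[0,0,-0.005],0,0.69],[[0,0,-0.005],0,0.69],[[0,0,-0.02],0,0.69],[[0,0,-0.05],0,0.68]]' 60; python3 -m jog '[[[0,0,-0.45],0,0.6],[[0,0,-0.45],0,0.5],[[0,0,-0.45],0,0.5],[[0,0,-0.45],0,0.5],[[0,0,-0.45],0,0.5]]'; python3 -m jog '[[[0,0.9,-0.2],0,0.5],[[0,0.9,-0.2],0,0.5],[[0,0.9,-0.2],0,0.5],[[0,0.9,-0.2],0,0.5],[[0,0.9,-0.2],0,0.5]]';python3 -m jog '[[[0,0.4,0],0,0.5],[[0,0.4,0],0,0.5],[[0,0.4,0],0,0.5]]';  python3 - <<'E'
from h import *
np.set_printoptions(precision=3,suppress=True)
cs=[cam("scene"),cam("top")]
for f in fuse3d(cs): print(*f)
for c in cs: print([(b[0],b[3]) for b in fuses(c)])
f=fuse3d(cs); 
if f: go([*f[0][0][:2],70],f[0][3])
E
```

```text
t: 13.38
ee_pos: [542.9, -150.2, 66.7]
eef_rot: [3.142, -0.001, -3.111]
wrist_force: [0.5, -0.6, -0.6]
finger_gap: 0.318
grasp_force: 0.0
t: 13.8
ee_pos: [543.2, -150.4, 157.5]
eef_rot: [-3.141, 0.001, -3.112]
wrist_force: [0.3, -0.4, 0.8]
finger_gap: 0.499
grasp_force: 0.0
t: 14.22
ee_pos: [537.1, 35.4, 197.1]
eef_rot: [3.139, -0.001, -3.106]
wrist_force: [-1.0, 1.0, -0.4]
finger_gap: 0.5
grasp_force: 0.0
t: 14.47
ee_pos: [534.0, 117.7, 196.2]
eef_rot: [3.138, -0.001, -3.103]
wrist_force: [-0.6, 1.5, 0.1]
finger_gap: 0.501
grasp_force: 0.0
[606.198 347.8    10.987] [606.141 347.227  12.5  ] [606.531 348.331  12.5  ] -0.00760251964749159 127.95734601131147
[(array([344.546, 257.06 ], dtype=float32), np.int32(91)), (array([312.563, 302.179], dtype=float32), np.int32(398))]
[(array([151.86 , 201.516], dtype=float32), np.int32(239)), (array([168.818, 250.048], dtype=float32), np.int32(65))]
shift [-0.396  1.172  0.63 ] turn 0.081 rows 7.0
```

```bash
python3 -m jog '[[[-0.2,0.57,0],0,0.5],[[-0.2,0.57,0],0,0.5],[[-0.2,0.57,0],0,0.5],[[-0.2,0.57,0],0,0.5]]'; python3 -m jog '[[[-0.2,0.57,0.2],0.08,0.5],[[-0.2,0.57,0.2],0.08,0.5],[[-0.2,0.57,0.3],0.08,0.5],[[-0.2,0.57,0.5],0.08,0.5],[[-0.2,0.57,0.5],0.08,0.5]]'; python3 -m jog '[[[0,0,0],0,0.5],[[0,0,0],0,0.5],[[0,0,0],0,0.5]]';  python3 - <<'E'
from h import *
np.set_printoptions(precision=3,suppress=True)
c=cam("scene")
print([(b[0],b[3]) for b in fuses(c)])
go([606.2,347.9,29],-.0076)
E
```

```text
t: 14.9
ee_pos: [571.9, 230.8, 195.7]
eef_rot: [3.138, -0.001, -3.107]
wrist_force: [-1.9, 0.5, -1.3]
finger_gap: 0.499
grasp_force: 0.0
t: 15.32
ee_pos: [606.1, 339.5, 89.4]
eef_rot: [-3.137, -0.008, 3.133]
wrist_force: [0.2, -0.2, -2.1]
finger_gap: 0.494
grasp_force: 0.0
t: 15.57
ee_pos: [609.8, 338.8, 99.3]
eef_rot: [3.141, 0.003, 3.13]
wrist_force: [-0.2, 0.5, 0.6]
finger_gap: 0.5
grasp_force: 0.0
[(array([304.178, 307.681], dtype=float32), np.int32(204))]
shift [0.018 0.044 0.352] turn -0.008 rows 2.0
```

```bash
python3 -m jog '[[[0.018,0.044,0.2],0,0.5],[[0.018,0.044,0.2],0,0.5],[[0.018,0.044,0.345],0,0.5],[[0.018,0.044,0.345],0,0.5],[[0.018,0.044,0.345],0,0.5]]' 60; python3 -m jog '[[[0,0,0],0,0.5],[[0,0,0],0,0.9],[[0,0,0],0,0.9],[[0,0,0],0,0.9],[[0,0,0],0,0.9]]' 60;python3 -m jog '[[[0,0,0],0,0.9],[[0,0,0],0,0.9]]' 60; python3 -m jog '[[[0,0,-0.65],0,0.9],[[0,0,-0.65],0,0.9],[[0,0,-0.65],0,0.9],[[0,0,-0.65],0,0.9],[[0,0,-0.65],0,0.9]]' 60; python3 - <<'E'
from h import *
go([539.2,-29.4,150],.029)
E
```

```text
t: 16.03
ee_pos: [605.2, 348.3, 29.2]
eef_rot: [-3.141, -0.0, 3.131]
wrist_force: [-0.0, 0.8, 0.7]
finger_gap: 0.501
grasp_force: 0.0
t: 16.45
ee_pos: [605.6, 349.0, 29.7]
eef_rot: [3.141, 0.002, 3.132]
wrist_force: [-2.2, -2.5, 12.9]
finger_gap: 0.222
grasp_force: 58.3
t: 16.62
ee_pos: [605.6, 349.0, 29.7]
eef_rot: [3.141, 0.002, 3.132]
wrist_force: [-2.3, -1.9, 12.8]
finger_gap: 0.222
grasp_force: 58.3
t: 17.03
ee_pos: [606.0, 349.4, 161.7]
eef_rot: [3.139, 0.004, 3.132]
wrist_force: [0.1, -0.1, -2.5]
finger_gap: 0.216
grasp_force: 59.4
shift [ 0.315 -1.897  0.058] turn -0.078 rows 10.0
```

```bash
python3 -m jog '[[[0.16,-0.95,0],0,0.9],[[0.16,-0.95,0],0,0.9],[[0.16,-0.95,0],0,0.9],[[0.16,-0.95,0],0,0.9],[[0.16,-0.95,0],0,0.9]]' 60; python3 -m jog '[[[0.16,-0.94,0.02],-0.08,0.9],[[0.16,-0.94,0.02],-0.08,0.9],[[0.16,-0.94,0.02],-0.08,0.9],[[0.16,-0.94,0.02],-0.08,0.9],[[0.16,-0.94,0.02],-0.08,0.9]]' 60;python3 -m jog '[[[0,0,0],0,0.9],[[0,0,0],0,0.9],[[0,0,0],0,0.9]]' 60; python3 - <<'E'
from h import *
go([539.2,-29.4,85],.029)
E
```

```text
t: 17.45
ee_pos: [570.1, 154.6, 157.5]
eef_rot: [-3.139, -0.001, 3.129]
wrist_force: [1.5, 0.2, -2.3]
finger_gap: 0.22
grasp_force: 59.4
t: 17.87
ee_pos: [535.7, -33.2, 153.4]
eef_rot: [-3.14, -0.002, -3.115]
wrist_force: [-0.6, -1.0, -0.8]
finger_gap: 0.221
grasp_force: 59.4
t: 18.12
ee_pos: [537.2, -27.8, 153.6]
eef_rot: [3.141, -0.0, -3.111]
wrist_force: [-0.3, 1.1, -0.4]
finger_gap: 0.217
grasp_force: 59.4
shift [-0.01  -0.008  0.343] turn 0.003 rows 2.0
```

```bash
python3 -m jog '[[[-0.01,-0.009,0.345],0,0.9],[[-0.01,-0.009,0.345],0,0.9],[[-0.01,-0.009,0.345],0,0.9],[[-0.01,-0.009,0.345],0,0.9],[[-0.01,-0.009,0.345],0,0.9]]' 80; python3 -m jog '[[[0,0,0.05],0,0.9],[[0,0,0.05],0,0.9],[[0,0,0.05],0,0.9]]' 80;python3 -m jog '[[[0,0,0.05],0,0.9],[[0,0,0.05],0,0.9],[[0,0,0.05],0,0.9]]' 80;python3 -m jog '[[[0,0,0.025],0,0.9],[[0,0,0.025],0,0.9],[[0,0,0.025],0,0.9]]' 80
```

```text
t: 18.53
ee_pos: [539.8, -29.4, 86.3]
eef_rot: [3.141, 0.001, -3.11]
wrist_force: [0.3, -0.3, -0.6]
finger_gap: 0.212
grasp_force: 80.3
t: 18.78
ee_pos: [539.4, -30.2, 75.2]
eef_rot: [-3.141, 0.0, -3.111]
wrist_force: [0.4, -0.9, -0.8]
finger_gap: 0.212
grasp_force: 80.3
t: 19.03
ee_pos: [539.5, -29.5, 64.6]
eef_rot: [3.141, 0.0, -3.111]
wrist_force: [3.6, 4.2, -9.6]
finger_gap: 0.211
grasp_force: 79.9
t: 19.28
ee_pos: [539.5, -29.5, 59.7]
eef_rot: [3.141, 0.0, -3.111]
wrist_force: [2.8, 4.2, -9.9]
finger_gap: 0.214
grasp_force: 79.8
```

```bash
python3 -m jog '[[[0,0,0.015],0,0.9],[[0,0,0.015],0,0.9],[[0,0,0.015],0,0.9]]' 80; python3 -m jog '[[[0,0,0.01],0,0.9],[[0,0,0.01],0,0.9],[[0,0,0.01],0,0.9]]' 80
```

```text
t: 19.53
ee_pos: [539.4, -29.5, 56.8]
eef_rot: [3.141, 0.0, -3.111]
wrist_force: [2.2, 5.5, -6.3]
finger_gap: 0.21
grasp_force: 80.1
t: 19.78
ee_pos: [539.5, -29.5, 55.7]
eef_rot: [3.141, 0.001, -3.111]
wrist_force: [-3.8, 6.5, 13.1]
finger_gap: 0.209
grasp_force: 82.5
```

```bash
python3 -m jog '[[[0,0,0.007],0,0.9],[[0,0,0.007],0,0.9],[[0,0,0.007],0,0.9]]' 80; python3 -m jog '[[[0,0,-0.003],0,0.69],[[0,0,-0.003],0,0.69],[[0,0,-0.003],0,0.69],[[0,0,-0.02],0,0.69],[[0,0,-0.05],0,0.68]]' 60; python3 -m jog '[[[0,0,-0.45],0,0.6],[[0,0,-0.65],0,0.5],[[0,0,-0.8],0,0.8],[[0,0,-0.8],0,1],[[0,0,-0.8],0,1]]'; python3 -m jog '[[[0.1,0.9,-0.3],0,1],[[0.1,0.9,-0.3],0,1],[[0.1,0.9,-0.3],0,1],[[0.1,0.9,-0.3],0,1],[[0.1,0.9,-0.3],0,1]]';  python3 -m jog '[[[0,0,0],0,1],[[0,0,0],0,1],[[0,0,0],0,1]]'; python3 - <<'E'
from h import *
np.set_printoptions(precision=3,suppress=True)
cs=[cam("scene"),cam("top")]
for c in cs: print([(b[0],b[3]) for b in fuses(c)])
cv2.imwrite("pics/a3.png",np.hstack([cv2.resize(cs[1]["pixels"][148:272,240:408,::-1],(400,370)),cv2.resize(cs[0]["pixels"][63:226,160:315,::-1],(400,420))[:370]]))
E
```

```text
t: 20.03
ee_pos: [539.6, -29.4, 55.4]
eef_rot: [3.141, 0.001, -3.111]
wrist_force: [-10.1, 5.0, 39.8]
finger_gap: 0.21
grasp_force: 85.6
t: 20.45
ee_pos: [539.0, -30.3, 63.4]
eef_rot: [-3.141, -0.001, -3.111]
wrist_force: [-0.2, 0.1, -0.4]
finger_gap: 0.323
grasp_force: 0.0
t: 20.87
ee_pos: [541.0, -30.1, 230.1]
eef_rot: [-3.141, 0.008, -3.112]
wrist_force: [0.0, 0.2, 0.7]
finger_gap: 0.08
grasp_force: 0.0
t: 21.28
ee_pos: [512.7, 153.4, 285.3]
eef_rot: [3.14, 0.001, -3.108]
wrist_force: [0.4, 0.8, 0.0]
finger_gap: -0.004
grasp_force: 0.0
t: 21.53
ee_pos: [513.9, 148.3, 283.5]
eef_rot: [-3.141, -0.0, -3.112]
wrist_force: [0.5, -1.5, -0.7]
finger_gap: -0.001
grasp_force: 0.0
[(array([344.529, 257.038], dtype=float32), np.int32(92))]
[]
```

View pics/a3.png

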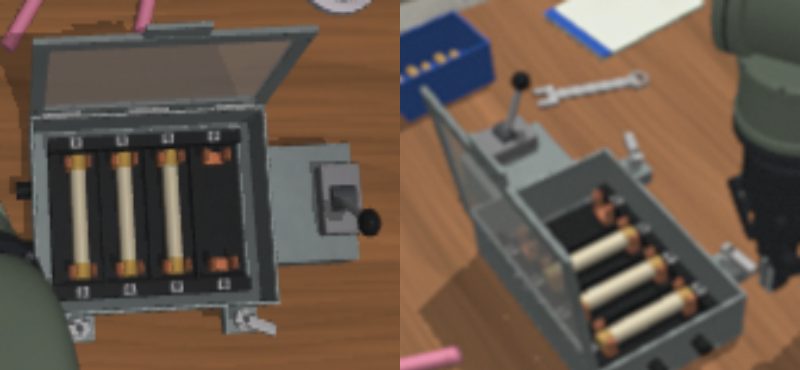

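All three long fuses sit in ways 1–3 and way 4 is empty. In the left half they are at (80,215), (125,215) and (172,213). The mat now holds only the small fuse and the other items. Next I bring closed fingers round behind the cover.

```bash
python3 -m jog '[[[-0.875,-0.2,-0.03],0,1],[[-0.875,-0.2,-0.03],0,1],[[-0.875,-0.2,-0.03],0,1],[[-0.875,-0.2,-0.03],0,1],[[-0.875,-0.2,-0.03],0,1]]'; python3 -m jog '[[[0,0,0],0,1],[[0,0,0],0,1],[[0,0,0],0,1]]'; cat >>h.py <<'E'
def inpanel(v=None):
    p=np.load("panel.npy"); s=robot.sense(); d=np.array(s["ee_pos"])[:2]-p[:2]; c,sn=np.cos(p[2]),np.sin(p[2])
    print("TCP in panel",round(c*d[0]+sn*d[1],1),round(-sn*d[0]+c*d[1],1),"z",round(s["ee_pos"][2],1),"yaw",round(s["eef_rot"][2]-p[2],3),"F",np.round(s["wrist_force"],1))
E
python3 -c "
from h import *
inpanel()"
```

```text
t: 22.05
ee_pos: [690.8, 112.4, 289.0]
eef_rot: [-3.141, -0.0, -3.114]
wrist_force: [-0.0, -0.8, -0.2]
finger_gap: 0.006
grasp_force: 0.0
t: 22.3
ee_pos: [688.7, 114.1, 289.0]
eef_rot: [-3.141, -0.001, -3.112]
wrist_force: [0.3, 0.1, 0.8]
finger_gap: -0.002
grasp_force: 0.0
TCP in panel 153.5 229.2 z 289.0 yaw -3.141 F [0.3 0.1 0.8]
```

```bash
python3 -m jog '[[[-0.03,-0.95,0],0,1],[[-0.03,-0.95,0],0,1],[[-0.03,-0.95,0],0,1],[[-0.03,-0.95,0],0,1],[[-0.03,-0.95,0],0,1]]'; python3 -m jog '[[[0,-0.2,0],0,1],[[0,-0.2,0],0,1],[[0,-0.2,0],0,1]]';  python3 -c "
from h import *
inpanel()
c=[cam('scene'),cam('top')]
cv2.imwrite('pics/b1.png',np.hstack([cv2.resize(c[1]['pixels'][128:272,240:408,::-1],(400,343)),cv2.resize(c[0]['pixels'][63:198,160:315,::-1],(400,343))]))"
```

```text
t: 22.72
ee_pos: [700.0, -80.4, 290.2]
eef_rot: [-3.139, 0.0, -3.115]
wrist_force: [0.5, -0.5, 0.2]
finger_gap: 0.001
grasp_force: 0.0
t: 22.97
ee_pos: [701.3, -117.2, 289.8]
eef_rot: [-3.141, -0.0, -3.114]
wrist_force: [0.5, 0.9, 1.4]
finger_gap: 0.001
grasp_force: 0.0
TCP in panel 159.5 -2.4 z 289.8 yaw -3.143 F [0.5 0.9 1.4]
```

View pics/b1.png

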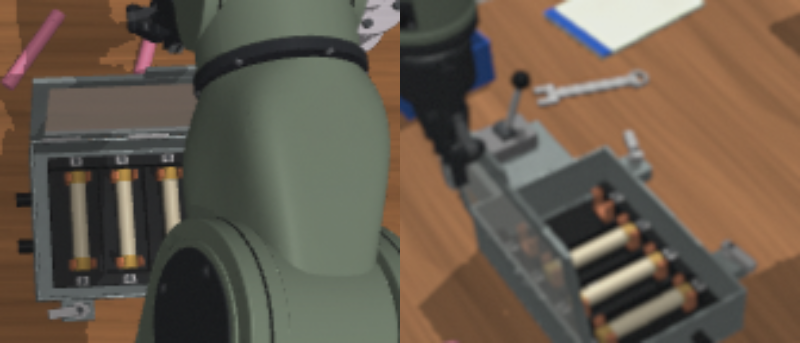

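The fingertips stand behind the cover's top edge, at (455,165) in the right half. Pushing it over along the arc.

```bash
python3 -m jog '[[[0.1,0.01,0],0,1],[[0.175,0.01,0.015],0,1],[[0.25,0.01,0.025],0,1],[[0.325,0.01,0.035],0,1],[[0.4,0.01,0.045],0,1]]'; python3 -c "
from h import *
inpanel()"; python3 -m jog '[[[0.065,0,0.005],0,1],[[0.13,0,0.03],0,1],[[0.195,0,0.06],0,1],[[0.26,0,0.09],0,1],[[0.32,0,0.11],0,1]]'; python3 -c "
from h import *
inpanel()"
```

```text
t: 23.48
ee_pos: [621.3, -113.9, 281.1]
eef_rot: [3.141, 0.001, -3.109]
wrist_force: [2.9, 0.7, -0.2]
finger_gap: 0.003
grasp_force: 1.1
TCP in panel 79.6 3.1 z 281.1 yaw -3.138 F [ 2.9  0.7 -0.2]
t: 23.9
ee_pos: [557.2, -116.1, 258.6]
eef_rot: [3.142, 0.0, -3.11]
wrist_force: [1.7, 0.1, -0.6]
finger_gap: -0.001
grasp_force: 0.7
TCP in panel 15.5 2.8 z 258.6 yaw -3.138 F [ 1.7  0.1 -0.6]
```

```bash
python3 -m jog '[[[0.05,-0.01,0.03],0,1],[[0.0925,-0.01,0.063],0,1],[[0.18,-0.01,0.14],0,1],[[0.255,-0.01,0.228],0,1],[[0.32,-0.01,0.323],0,1]]'; python3 -c "
from h import *
inpanel()"; python3 -m jog '[[[0.025,0,0.05],0,1],[[0.05,0,0.105],0,1],[[0.075,0,0.16],0,1],[[0.09,0,0.21],0,1],[[0.11,0,0.28],0,1]]'; python3 -c "
from h import *
inpanel()"
```

```text
t: 24.32
ee_pos: [493.2, -120.2, 194.2]
eef_rot: [3.141, 0.001, -3.11]
wrist_force: [2.5, -0.4, -0.4]
finger_gap: 0.001
grasp_force: 0.5
TCP in panel -48.6 0.6 z 194.2 yaw -3.138 F [ 2.5 -0.4 -0.4]
t: 24.73
ee_pos: [472.1, -120.9, 138.4]
eef_rot: [3.141, 0.001, -3.11]
wrist_force: [1.1, 0.5, 0.3]
finger_gap: -0.001
grasp_force: 0.3
TCP in panel -69.7 0.5 z 138.4 yaw -3.138 F [1.1 0.5 0.3]
```

Now the final gentle lowering, in small rows.

```bash
python3 -m jog '[[[0.005,0,0.03],0,1],[[0.01,0,0.05],0,1],[[0.01,0,0.07],0,1],[[0.012,0,0.09],0,1],[[0.012,0,0.11],0,1]]'; python3 -m jog '[[[0,0,0.01],0,1],[[0,0,0.02],0,1],[[0,0,0.03],0,1],[[0,0,0.035],0,1],[[0,0,0.04],0,1]]';  python3 -c "
from h import *
inpanel()"
```

```text
t: 25.15
ee_pos: [470.1, -122.0, 116.0]
eef_rot: [-3.141, 0.001, -3.111]
wrist_force: [-0.9, 0.2, 1.4]
finger_gap: -0.006
grasp_force: 0.2
t: 25.57
ee_pos: [469.9, -122.2, 107.9]
eef_rot: [-3.141, -0.0, -3.111]
wrist_force: [-0.5, 0.7, 0.1]
finger_gap: 0.003
grasp_force: 0.2
TCP in panel -72.0 -0.7 z 107.9 yaw -3.14 F [-0.5  0.7  0.1]
```

```bash
python3 -m jog '[[[0,0,0.005],0,1],[[0,0,0.01],0,1],[[0,0,0.01],0,1],[[0,0,0.01],0,1]]'; python3 -m jog '[[[0,0,0.003],0,1],[[0,0,0.006],0,1],[[0,0,0.006],0,1],[[0,0,0.006],0,1]]'; python3 -m jog '[[[0,0,0.003],0,1],[[0,0,0.006],0,1],[[0,0,0.006],0,1],[[0,0,0.006],0,1]]'
```

```text
t: 25.9
ee_pos: [469.9, -122.2, 106.0]
eef_rot: [-3.141, 0.0, -3.111]
wrist_force: [-0.6, 0.1, 4.6]
finger_gap: 0.002
grasp_force: 2.3
t: 26.23
ee_pos: [469.9, -122.2, 105.8]
eef_rot: [-3.141, 0.001, -3.111]
wrist_force: [-6.6, 1.6, 33.9]
finger_gap: 0.001
grasp_force: 16.5
t: 26.57
ee_pos: [470.0, -122.2, 105.5]
eef_rot: [-3.14, 0.002, -3.111]
wrist_force: [-12.1, 3.0, 60.7]
finger_gap: 0.001
grasp_force: 30.4
```

The cover stopped at TCP z 106, so its top is at 81 as expected when closed. Lifting, then going to the left turnbutton.

```bash
python3 -m jog '[[[0,0,-0.05],0,1],[[0,0,-0.25],0,1],[[0.1,0.1,-0.25],0,1],[[0.27,0.3,-0.25],0,1],[[0.4,0.5,-0.25],0,1]]'; python3 -m jog '[[[0.05,0.135,0],0,1],[[0.05,0.135,0],0,1],[[0.05,0.135,0],0,1]]'; python3 -c "
from h import *
inpanel()
c=[cam('scene'),cam('top')]
cv2.imwrite('pics/c1.png',np.hstack([cv2.resize(c[1]['pixels'][148:272,240:408,::-1],(400,343)),cv2.resize(c[0]['pixels'][63:198,160:315,::-1],(400,343))]))"
```

```text
t: 26.98
ee_pos: [395.5, -38.3, 154.0]
eef_rot: [3.141, 0.001, -3.115]
wrist_force: [1.1, 1.9, -0.9]
finger_gap: 0.001
grasp_force: 0.0
t: 27.23
ee_pos: [385.9, -10.3, 153.7]
eef_rot: [-3.141, 0.0, -3.108]
wrist_force: [0.4, -0.1, 0.7]
finger_gap: -0.002
grasp_force: 0.0
TCP in panel -152.7 113.5 z 153.7 yaw -3.137 F [ 0.4 -0.1  0.7]
```

View pics/c1.png

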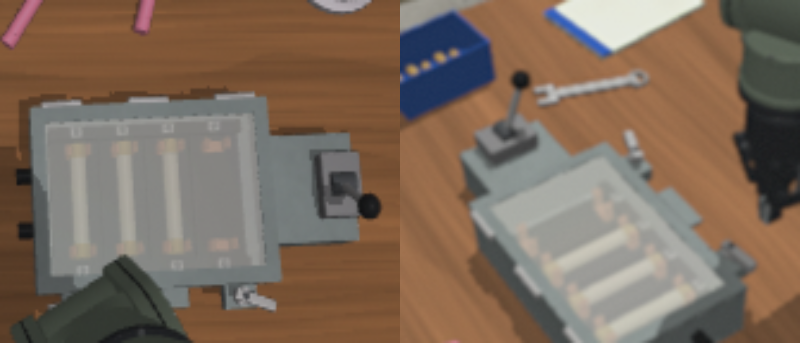

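The cover lies flat on the case in both halves, with its tab at (160,297) left. The left turnbutton is under the arm. Lowering in front of the left nose.

```bash
python3 -m jog '[[[0.03,0.063,0],0,1],[[0.03,0.063,0.1],0,1],[[0.03,0.063,0.213],0,1],[[0.03,0.063,0.213],0,1],[[0.03,0.063,0.213],0,1]]'; python3 -c "
from h import *
inpanel()"
```

```text
t: 27.75
ee_pos: [379.4, 0.2, 110.6]
eef_rot: [-3.141, -0.002, -3.112]
wrist_force: [-0.9, -0.5, 0.9]
finger_gap: 0.001
grasp_force: 0.0
TCP in panel -158.9 124.2 z 110.6 yaw -3.141 F [-0.9 -0.5  0.9]
```

```bash
python3 -m jog '[[[-0.0945,0.004,0],0,1],[[-0.1445,0.009,0],0,1],[[-0.18,0.041,0],0,1],[[-0.24,0.056,0],0,1],[[-0.31,0.034,0],0,1]]'; python3 -c "
from h import *
inpanel()"; python3 -m jog '[[[-0.025,-0.02,0],0,1],[[-0.05,-0.05,0],0,1],[[-0.052,-0.06,0],0,1],[[-0.052,-0.06,0],0,1]]';python3 -c "
from h import *
inpanel()"
```

```text
t: 28.17
ee_pos: [441.1, 10.7, 112.0]
eef_rot: [3.141, -0.001, -3.111]
wrist_force: [-4.2, 0.9, 0.6]
finger_gap: -0.0
grasp_force: 1.7
TCP in panel -96.9 132.9 z 112.0 yaw -3.139 F [-4.2  0.9  0.6]
t: 28.5
ee_pos: [452.4, -2.4, 111.3]
eef_rot: [3.141, 0.002, -3.112]
wrist_force: [1.0, 1.3, 0.9]
finger_gap: -0.005
grasp_force: 1.1
TCP in panel -86.0 119.5 z 111.3 yaw -3.141 F [1.  1.3 0.9]
```

Keep pushing −y in small steps until the stop resists.

```bash
python3 -m jog '[[[0,-0.01,0],0,1],[[0,-0.01,0],0,1]]'; python3 -m jog '[[[0,-0.01,0],0,1],[[0,-0.01,0],0,1]]';python3 -m jog '[[[0,-0.01,0],0,1],[[0,-0.01,0],0,1]]';python3 -m jog '[[[0,-0.01,0],0,1],[[0,-0.01,0],0,1]]';python3 -c "
from h import *
inpanel()"
```

```text
t: 28.67
ee_pos: [452.5, -2.9, 111.2]
eef_rot: [3.14, 0.002, -3.11]
wrist_force: [1.0, 11.0, 4.2]
finger_gap: -0.001
grasp_force: 5.5
t: 28.83
ee_pos: [452.5, -3.5, 111.2]
eef_rot: [3.138, 0.002, -3.108]
wrist_force: [-0.5, 21.3, 3.4]
finger_gap: 0.001
grasp_force: 10.5
t: 29.0
ee_pos: [452.6, -4.1, 111.2]
eef_rot: [3.136, 0.002, -3.107]
wrist_force: [-2.4, 32.7, 4.3]
finger_gap: 0.003
grasp_force: 15.8
t: 29.17
ee_pos: [452.6, -4.5, 111.2]
eef_rot: [3.134, 0.003, -3.105]
wrist_force: [-4.5, 43.3, 4.5]
finger_gap: 0.002
grasp_force: 21.2
TCP in panel -85.9 117.3 z 111.2 yaw -3.134 F [-4.5 43.3  4.5]
```

```bash
python3 -m jog '[[[0,0.08,0],0,1],[[0,0.1,-0.1],0,1],[[0.1,0.1,-0.22],0,1],[[0.25,0,-0.22],0,1],[[0.36,-0.1,-0.22],0,1]]'; python3 -m jog '[[[0,-1,0],0,1],[[0,-1,0],0,1],[[0,-1,0],0,1],[[0,-1,0],0,1],[[0,-1,0],0,1]]'; python3 -m jog '[[[0,0,0],0,1],[[0,0,0],0,1],[[0,0,0],0,1]]'; python3 -c "
from h import *
inpanel()
c=[cam('scene'),cam('top')]
cv2.imwrite('pics/d1.png',np.hstack([cv2.resize(c[1]['pixels'][148:272,240:408,::-1],(400,343)),cv2.resize(c[0]['pixels'][63:198,160:315,::-1],(400,343))]))"
```

```text
t: 29.58
ee_pos: [379.1, -32.3, 156.0]
eef_rot: [3.141, 0.001, -3.11]
wrist_force: [0.3, -1.6, 0.1]
finger_gap: 0.003
grasp_force: 0.0
t: 30.0
ee_pos: [386.0, -226.1, 155.1]
eef_rot: [-3.141, -0.0, -3.111]
wrist_force: [2.1, 0.4, 0.7]
finger_gap: -0.003
grasp_force: 0.0
t: 30.25
ee_pos: [386.4, -224.0, 154.9]
eef_rot: [3.141, -0.0, -3.112]
wrist_force: [-0.0, 0.8, 0.6]
finger_gap: -0.003
grasp_force: 0.0
TCP in panel -158.3 -100.2 z 154.9 yaw -3.14 F [-0.   0.8  0.6]
```

View pics/d1.png

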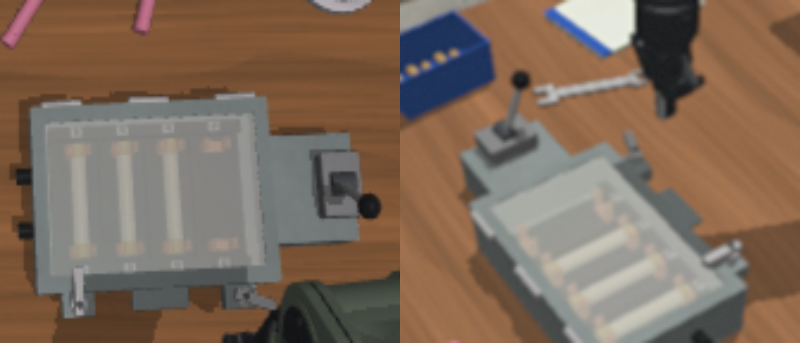

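The left turnbutton is square across the front edge, at (78,290) left. The right one still points outward, at (255,298). Now the mirrored path.

```bash
python3 -m jog '[[[0,-0.125,0],0,1],[[0,-0.125,0.1],0,1],[[0,-0.125,0.22],0,1],[[0,-0.125,0.22],0,1],[[0,-0.125,0.22],0,1]]'; python3 -c "
from h import *
inpanel()"
```

```text
t: 30.77
ee_pos: [387.7, -248.0, 110.9]
eef_rot: [3.141, -0.002, -3.109]
wrist_force: [0.2, 0.8, -0.2]
finger_gap: -0.003
grasp_force: 0.0
TCP in panel -157.8 -124.2 z 110.9 yaw -3.138 F [ 0.2  0.8 -0.2]
```

```bash
python3 -m jog '[[[-0.0945,-0.004,0],0,1],[[-0.1445,-0.009,0],0,1],[[-0.18,-0.041,0],0,1],[[-0.24,-0.056,0],0,1],[[-0.31,-0.034,0],0,1]]'; python3 -m jog '[[[-0.025,0.02,0],0,1],[[-0.05,0.05,0],0,1],[[-0.052,0.06,0],0,1],[[-0.052,0.06,0],0,1]]';python3 -c "
from h import *
inpanel()"; python3 -m jog '[[[0,0.01,0],0,1],[[0,0.01,0],0,1]]'; python3 -m jog '[[[0,0.01,0],0,1],[[0,0.01,0],0,1]]';python3 -m jog '[[[0,0.01,0],0,1],[[0,0.01,0],0,1]]'
```

```text
t: 31.18
ee_pos: [449.5, -255.0, 112.4]
eef_rot: [-3.141, -0.001, -3.112]
wrist_force: [-4.4, -2.1, 1.5]
finger_gap: -0.0
grasp_force: 1.7
t: 31.52
ee_pos: [460.1, -241.0, 111.5]
eef_rot: [-3.141, 0.001, -3.11]
wrist_force: [-0.1, -0.9, -0.9]
finger_gap: 0.001
grasp_force: 0.0
TCP in panel -85.2 -119.3 z 111.5 yaw -3.139 F [-0.1 -0.9 -0.9]
t: 31.68
ee_pos: [459.7, -240.2, 111.2]
eef_rot: [-3.141, 0.001, -3.112]
wrist_force: [0.6, -3.1, 0.2]
finger_gap: 0.003
grasp_force: 1.7
t: 31.85
ee_pos: [459.7, -239.6, 111.3]
eef_rot: [-3.139, 0.001, -3.113]
wrist_force: [2.8, -12.8, 1.1]
finger_gap: -0.001
grasp_force: 5.8
t: 32.02
ee_pos: [459.6, -239.1, 111.4]
eef_rot: [-3.137, 0.001, -3.114]
wrist_force: [3.3, -22.4, -0.4]
finger_gap: 0.001
grasp_force: 10.2
```

```bash
python3 -m jog '[[[0,0.01,0],0,1],[[0,0.02,0],0,1],[[0,0.02,0],0,1]]'; python3 -m jog '[[[0,-0.08,0],0,1],[[0,-0.1,-0.1],0,1],[[0.03,-0.2,-0.26],0,1],[[0.03,-0.4,-0.26],0,1],[[0.03,-0.59,-0.26],0,1]]'; python3 -m jog '[[[0,0,0],0,1],[[0,0,0],0,1],[[0,0,0],0,1]]'; python3 -c "
from h import *
inpanel()
c=[cam('scene'),cam('top')]
cv2.imwrite('pics/e1.png',np.hstack([cv2.resize(c[1]['pixels'][148:272,240:408,::-1],(400,343)),cv2.resize(c[0]['pixels'][63:198,160:315,::-1],(400,343))]))"
```

```text
t: 32.27
ee_pos: [459.5, -238.1, 111.6]
eef_rot: [-3.133, 0.002, -3.117]
wrist_force: [6.0, -44.2, -4.7]
finger_gap: 0.001
grasp_force: 19.3
t: 32.68
ee_pos: [457.1, -351.5, 164.8]
eef_rot: [-3.14, 0.002, -3.11]
wrist_force: [0.3, -1.2, -0.5]
finger_gap: 0.0
grasp_force: 0.0
t: 32.93
ee_pos: [456.8, -349.4, 162.7]
eef_rot: [3.141, -0.0, -3.111]
wrist_force: [-1.0, 1.5, -0.1]
finger_gap: -0.001
grasp_force: 0.0
TCP in panel -91.6 -227.5 z 162.7 yaw -3.14 F [-1.   1.5 -0.1]
```

View pics/e1.png

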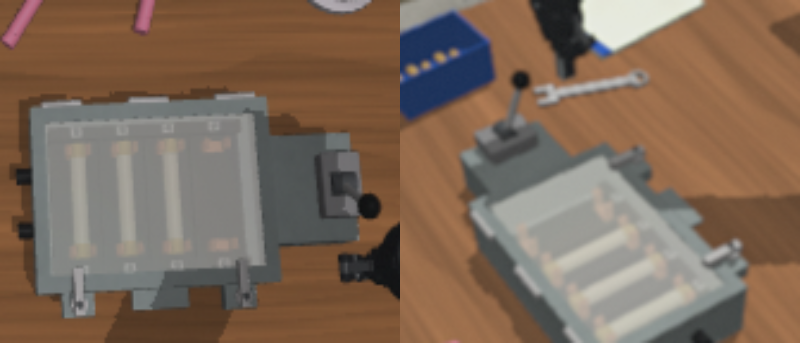

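Both turnbuttons are square across the edge, at (78,290) and (245,285) left, and the ball is at (369,206). Pushing the lever over.

```bash
python3 -m jog '[[[-0.1,-0.039,0],0,1],[[-0.18,-0.039,0],0,1],[[-0.28,-0.039,0],0,1],[[-0.38,-0.039,0],0,1],[[-0.48,-0.039,0],0,1]]'; python3 -m jog '[[[-0.03,0,0],0,1],[[-0.05,0,0],0,1],[[-0.05,0,0],0,1]]';python3 -c "
from h import *
inpanel()"; python3 -m jog '[[[-0.01,0,0],0,1],[[-0.01,0,0],0,1]]';python3 -m jog '[[[-0.01,0,0],0,1],[[-0.01,0,0],0,1]]'
```

```text
t: 33.45
ee_pos: [554.3, -353.9, 163.0]
eef_rot: [3.141, -0.001, -3.11]
wrist_force: [-1.8, -0.4, -0.6]
finger_gap: -0.001
grasp_force: 0.6
t: 33.7
ee_pos: [563.5, -354.0, 162.8]
eef_rot: [3.142, -0.0, -3.11]
wrist_force: [-0.3, 0.2, -0.5]
finger_gap: 0.002
grasp_force: 0.0
TCP in panel 14.9 -235.1 z 162.8 yaw -3.139 F [-0.3  0.2 -0.5]
t: 33.87
ee_pos: [564.5, -354.7, 163.0]
eef_rot: [-3.141, -0.001, -3.112]
wrist_force: [-1.8, 1.4, 0.2]
finger_gap: -0.003
grasp_force: 1.1
t: 34.03
ee_pos: [565.1, -354.8, 162.8]
eef_rot: [3.141, -0.005, -3.112]
wrist_force: [-15.7, 2.9, 5.5]
finger_gap: 0.0
grasp_force: 7.7
```

Resistance rises, so the lever is at its stop. One more small push, then back off and look.

```bash
python3 -m jog '[[[-0.01,0,0],0,1],[[-0.01,0,0],0,1]]'; python3 -m jog '[[[0.2,0,0],0,1],[[0.4,0,-0.2],0,1],[[0.55,-0.2,-0.4],0,1],[[0.55,-0.3,-0.5],0,1],[[0.55,-0.5,-0.5],0,1]]';  python3 -m jog '[[[0,0,0],0,1],[[0,0,0],0,1],[[0,0,0],0,1]]';python3 -c "
from h import *
c=[cam('scene'),cam('top')]
cv2.imwrite('pics/f1.png',np.hstack([cv2.resize(c[1]['pixels'][148:272,240:408,::-1],(400,343)),cv2.resize(c[0]['pixels'][63:198,160:315,::-1],(400,343))]))"
```

```text
t: 34.2
ee_pos: [565.5, -354.9, 162.7]
eef_rot: [3.141, -0.009, -3.112]
wrist_force: [-28.2, 6.3, 12.5]
finger_gap: 0.002
grasp_force: 14.0
t: 34.62
ee_pos: [462.3, -446.5, 265.6]
eef_rot: [-3.138, 0.004, -3.111]
wrist_force: [1.3, -0.9, 1.9]
finger_gap: 0.005
grasp_force: 0.0
t: 34.87
ee_pos: [463.1, -445.7, 259.7]
eef_rot: [3.141, -0.0, -3.111]
wrist_force: [0.8, 0.3, -0.4]
finger_gap: -0.001
grasp_force: 0.0
```

View pics/f1.png

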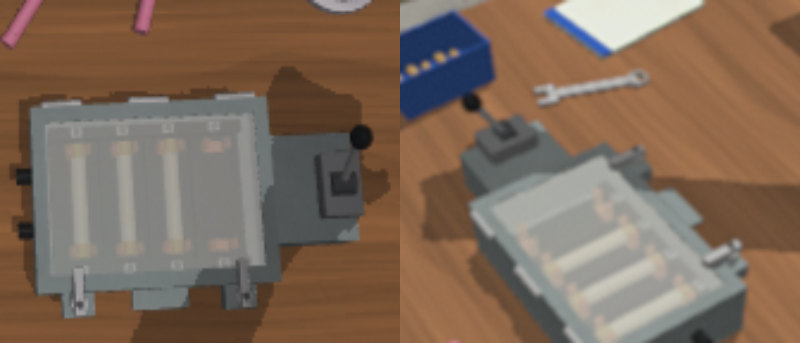

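The lever is on, with its ball at (361,137) left, leaning away from the robot. The cover is closed, both buttons are square and the three fuses are seated. Handing in.

```bash
python3 -c "
from bench import close_job
print(close_job())"
```

```text
the job is handed in; nothing more can be done
None
```

The job is handed in at about 35 s: the three long fuses are seated in ways 1–3, the cover is closed, both turnbuttons are square at their stops, the switch is on, and the small fuse and other things on the mat were left alone.

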